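# Lock the instrument tin into its transport dock

### The arm

A 6-joint arm with a two-finger parallel gripper is mounted at the origin on a cart in front of the work surface, level with it; the furniture and walls round the work are solid. World frame = base frame: x ahead of the robot, y to its left, z up, the work surface at z = 0. Lengths are in mm, angles in rad, forces in N, time in s.
With the tool pointing down it reaches from about 400 to 925 mm from the base axis. Payload 12.5 kg.
Tool frame: the origin (TCP) lies at the very end of the fingers, on their centre line; the grasp point (between the pads) lies 19 mm behind it (env.grasp_offset is the distance from the TCP to the grasp point, in mm); z points along the fingers, y is the direction in which the jaws open and shut (so a half turn about z gives the same grasp; the last joint's range is limited). The gripper opens to 95 mm and grips with 3 to 60 N. Pads are 20 mm wide; open, the fingers measure 119 mm over their backs; the gripper's body (75 mm by 180 mm) begins 59 mm behind the grasp point.
Start: joints at [1.184, 0.491, 1.559, -0, 1.092, -0.106], TCP at [173.185, 600.544, 214.661] pointing down, gripper open.
Joint ranges: [-3.1, 3.1], [-0.84, 2.19], [0.05, 2.79], [-1.13, 4.28], [0.06, 2.93], [-2.69, 2.69]. Speed limits (rad/s): [2.22, 2.22, 2.79, 3.14, 3.14, 3.14].

### API

Orientations are given as [roll, pitch, yaw] about the fixed x, y, z axes, in that order (R = Rz(yaw) Ry(pitch) Rx(roll)).
In Python, from cell import env gives the robot as it stands. The module is installed in compiled form; this text tells all that it offers.
- The arm moves only by the shell command python3 -m pendant 'ROWS'. ROWS is JSON, one flat list of numbers, 5 for each row, row after row: the shift along the tool's x, y, z as a fraction of full scale, then the turn about the tool's z as a fraction of full scale, then the gripper's target within -1 to 1 (shut at 1, half-way at 0, fully open at -1). In form: [x, y, z, turn, grip, x, y, z, turn, grip, ...]. A call has 1 to 10 rows; each row shifts and turns the commanded pose from where the row before left it, along the tool's axes as they then stand; what a row does not reach is not made up. Full scale, the value 1, is 0.4 m for a shift and 180 degrees for a turn. A row lasts 1/8 s, in which the tool goes at most 62.5 mm and 10.7 degrees, less where a joint would pass 70% of its speed; a pose out of reach is approached as far as the arm can. A call with a number of a shift or a turn outside -1 to 1 is refused whole. A call with a gripper value outside its range is refused whole. The fingers move at their own pace and stop on an object; the grip force is fixed at half the most. Time passes only in rows, so rows that do not move let the fingers close. It gives the time, the measured TCP pose, the force and the opening at its end, in the units of the state.
- env.state(): the state, without advancing time (a new reading comes with each control period).
- env.read_camera(name): name is "scene" or "top" or "wrist"; returns the picture (384x512x3 uint8, red, green, blue); there is no depth.
- env.camera_model(name): a dict with "fx", "fy", "cx", "cy" (pixels), "view" (4x4, takes a point from world to camera coordinates); the wrist camera has in their place "tool_from_camera" (4x4, takes a point from camera to tool coordinates, whose origin is the TCP and whose axes are the flange's). Camera axes: x right, y down, z forward; pixel columns grow to the right and rows downward; lengths in mm; the calibration is good to about 2 mm. A picture is of the moment at which its call begins: read the wrist's pose just before it. camera_model takes no time and is no camera call.
- env.job_done(): hands the job in, once; it reports no verdict.
Trained networks look in the newest picture that a camera, given by its name, has taken for a name from the list of things; names that differ only in an ending like _2 or _b are one class to them, and where a whole thing is asked for, a point or a joint stands for the part that bears it (a point fixed in the world has none). Each returns a list of dicts, best first, with "confidence" (0 to 1); they miss things now and then, are a little off and sometimes report something else, mostly with a low value. They report only what shows in the picture. A call takes as long as a camera call.
- env.masks_of(thing, camera): "region" (384x512 bool, what is visible of it).
- env.landmark_of(thing, camera): "xyz" ([x, y, z] in mm, in world coordinates, good to about 4 mm: a listed point, or the origin of a listed thing).
The state is a dict: "t": time; "joints": joint angles; "qvel": joint speeds; "tau": joint torques, N m; "eef_pos": TCP position; "tcp_rot": TCP orientation; "ft_force": force on the tool from outside, world axes, zero at the start; "moment": the same for the moment, N m; "opening": opening from 0.0 (shut) to 1.0 (fully open).
Only numpy, scipy, OpenCV 4.12 (cv2) and the standard library are available. Lean on these libraries where they do the work, as an engineer would, in place of code of your own. Each camera call takes 0.05 s, during which the arm holds its last target.

### The job

Get the steel instrument tin ready for the drive: push it fully home against the back stop of its dock, sliding it along the dock floor without lifting it, then push the black-handled latch lever over past its centre so that it snaps down into its locked position and stays there. Nothing needs to be gripped; leave the carton, the vial and the dropper bottle standing where they are.

Things in the scene. Friction and masses are not known exactly. Their poses are not given: they have to be found in the camera images.
- dock: Fixed metal dock: base plate 14 mm thick, x -90..+90, y -156..+102 mm; two rails along x, 174 mm apart, top 36 mm above desk; back stop across its +x end, face at x = +75, top at 44 mm. Origin on the desk under mid channel; +x runs from the open front (robot side) to the stop, +y left, z up. It may be turned. The latch stands outside the right (-y) rail.
- tin: Loose closed flat steel tin, 72 (x) x 170 (y) x 26 mm high, 0.13-0.24 kg, between the rails with 2 mm play a side, axes as the dock's. Origin: middle of underside, 14 mm above desk. Front face 33 mm before it (-x), with a 22 mm wide tongue 6 mm farther out in the middle, 17-19 mm up; back 39 mm behind it. Fully home: origin at dock x = +36 mm; it starts 40 to 70 mm short.
- latch (a joint): Toggle lever angle (rad) about the dock's y. 0 open: handle leans 31 deg to the dock's front; 1.1 locked: leans 31 deg to the back. An over-centre spring snaps it to either end from 0.55 (upright); it takes 2.5 N at the handle end to start, less later. Locking drops a steel catch before the tin's front at the right rail (dock y -82..-52 mm); if the tin is not home it lands on the lid.
- latch_tip (a point): Centre of the rounded end of the lever's black handle (16 mm thick, round; grip from 48 to 88 mm from the pivot). It moves with the lever, 88 mm from the pivot.
- latch_pivot (a point): Point on the lever's axis under its handle, at x = -50, y = -122 mm in the dock's frame, 53 mm above the desk, between two dark steel cheeks.
- carton: Bystander: loose cream and green medicine carton 40 x 50 x 70 mm high, standing left of the dock. Origin at the middle of its underside.
- amber_vial: Bystander: loose amber vial with white cap, 42 mm across, 86 mm high, standing behind the back stop. Origin at the middle of its underside.
- dropper: Bystander: loose white dropper bottle, 37 mm across, 106 mm high, standing at the right of the back stop. Origin at the middle of its underside.

How it is judged (in metres and radians):
On the way, in this order (a step that is already met when the one before it is completed fails the run):
1. the tin is pushed home against the back stop while the lever is still open (x of tin in the frame of dock above 0.0305 m and z of tin in the frame of dock below 0.019 m and angle between tin's own z axis and vertical below 0.06 rad and value of joint latch below 0.45 rad), for 0.2 s.
2. the lever has snapped over into its locked position (value of joint latch above 1.04 rad), for 0.2 s.
At the end, for the whole second after the job is handed in: The tin lies flat on the dock floor within about 6 mm of the back stop, at rest, and the lever stays locked (joint above 1.04 rad of 1.1) (x of tin in the frame of dock above 0.0295 m and z of tin in the frame of dock below 0.019 m and angle between tin's own z axis and vertical below 0.06 rad and value of joint latch above 1.04 rad and linear speed of tin below 0.02 m/s); the robot touches nothing.
It fails at once if the tin is lifted or tipped (z of tin in the frame of dock above 0.026 m or angle between tin's own z axis and vertical above 0.2 rad).
It fails at once if a bystander is knocked over or shifted more than 25 mm (distance of any of carton, amber_vial, dropper from where it was at the start of the episode above 0.025 m or angle between any of carton, amber_vial, dropper's own z axis and vertical above 0.35 rad).
It also fails if it takes over 42 s, if anything falls off the work surface, if the arm or the gripper's body presses on something with over 40 N, if the wrist force passes 120 N, or if a joint passes its speed limit or range.

## Working session

There is one attempt and no reset: what is moved stays moved. The work goes in short steps, Python scripts to look and compute and a shell command to move; the robot and the scene stay as the last step left them, time stands still between calls to the robot, and variables do not carry over. Pictures are saved under pics/ and viewed, and the job is handed in when it is done.

```bash
mkdir -p pics; python3 - <<'E'
from cell import env
import cv2,numpy as np
for c in ("scene","top"):
    im=env.read_camera(c); cv2.imwrite(f"pics/{c}0.png",im[:,:,::-1])
    for t in ("dock","tin","latch","latch_tip","latch_pivot","carton","amber_vial","dropper"):
        r=env.landmark_of(t,c)
        print(c,t,[(np.round(d["xyz"]).tolist(),round(d["confidence"],2)) for d in r[:2]])
s=env.state();print(s)
E
```

```text
scene dock [([554.0, 268.0, 0.0], 0.94)]
scene tin [([533.0, 265.0, 13.0], 0.97)]Traceback (most recent call last):
  File "<stdin>", line 6, in <module>
ValueError: it knows: amber_vial, carton, dock, dropper, latch_pivot, latch_tip, tin
```

```bash
python3 - <<'E'
from cell import env
import cv2,numpy as np
for c in ("scene","top"):
    im=env.read_camera(c); cv2.imwrite(f"pics/{c}1.png",im[:,:,::-1])
    for t in ("dock","tin","latch_tip","latch_pivot","carton","amber_vial","dropper"):
        r=env.landmark_of(t,c)
        print(c,t,[(np.round(d["xyz"]).tolist(),round(d["confidence"],2)) for d in r[:2]])
s=env.state();print({k:np.round(v,3).tolist() for k,v in s.items()})
E
```

```text
scene dock [([557.0, 265.0, -3.0], 0.73)]
scene tin [([530.0, 266.0, 16.0], 0.65)]
scene latch_tip [([481.0, 129.0, 127.0], 0.63)]
scene latch_pivot [([528.0, 138.0, 52.0], 0.84), ([558.0, 268.0, -1.0], 0.28)]
scene carton [([530.0, 400.0, 2.0], 0.87)]
scene amber_vial [([669.0, 298.0, -0.0], 0.55)]
scene dropper [([684.0, 175.0, -1.0], 0.73)]
top dock [([555.0, 267.0, -2.0], 0.84)]
top tin [([533.0, 263.0, 15.0], 0.74)]
top latch_tip [([483.0, 130.0, 128.0], 0.58)]
top latch_pivot [([522.0, 139.0, 50.0], 0.82)]
top carton [([526.0, 405.0, 5.0], 0.56)]
top amber_vial [([669.0, 296.0, 2.0], 0.82)]
top dropper [([685.0, 179.0, 1.0], 0.89)]
{'t': 0.95, 'joints': [1.184, 0.491, 1.559, 0.0, 1.092, -0.106], 'qvel': [0.0, 0.002, -0.001, -0.0, -0.0, 0.0], 'tau': [0.001, -61.246, -25.842, 0.069, 0.045, -0.0], 'eef_pos': [173.169, 600.554, 214.655], 'tcp_rot': [3.142, 0.0, 2.861], 'ft_force': [0.339, 0.454, 0.361], 'moment': [0.004, 0.022, 0.042], 'opening': 1.0}
```

View pics/scene0.png

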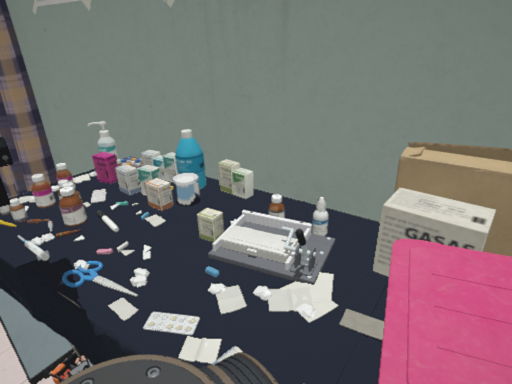

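```bash
ls pics
```

```text
scene0.png
scene1.png
top1.png
```

```bash
python3 - <<'E'
from cell import env
import cv2,numpy as np
im=cv2.imread("pics/top1.png")
m=env.camera_model("top");print(m)
def P(p):
    q=m["view"]@np.array([*p,1.]);return (m["fx"]*q[0]/q[2]+m["cx"],m["fy"]*q[1]/q[2]+m["cy"])
u,v=map(int,P((556,267,20)));print(u,v)
x0=max(0,min(u-100,312));y0=max(0,min(v-75,234))
cr=cv2.resize(im[y0:y0+150,x0:x0+200],(800,600),interpolation=cv2.INTER_CUBIC)
a=np.radians(8.7)
o=np.array([556,267])
def W(x,y,z): return (o[0]+np.cos(a)*x-np.sin(a)*y,o[1]+np.sin(a)*x+np.cos(a)*y,z)
def dr(pts,c):
    q=np.array([[(P(W(*p))[0]-x0)*4,(P(W(*p))[1]-y0)*4] for p in pts]).astype(int)
    cv2.polylines(cr,[q],True,c,1)
dr([(-90,-156,14),(90,-156,14),(90,102,14),(-90,102,14)],(0,0,255))
dr([(75,-87,44),(75,87,44),(75,87,44)],(255,0,255))
cv2.imwrite("pics/top_crop.png",cr);print(x0,y0)
cv2.imwrite("pics/top_big.png",cv2.resize(im,(800,600)))
E
```

```text
{'fx': 457.2819700579659, 'fy': 457.2819700579659, 'cx': 258.8367117959382, 'cy': 201.52040850807268, 'view': array([[-1.43536241e-01, -9.89644003e-01, -1.44748434e-03,
         3.68770152e+02],
       [-9.63924628e-01,  1.40136939e-01, -2.26298363e-01,
         5.75260509e+02],
       [ 2.24157664e-01, -3.10867507e-02, -9.74056957e-01,
         9.10743826e+02],
       [ 0.00000000e+00,  0.00000000e+00,  0.00000000e+00,
         1.00000000e+00]])}
270 234
170 159
```

View pics/top_crop.png

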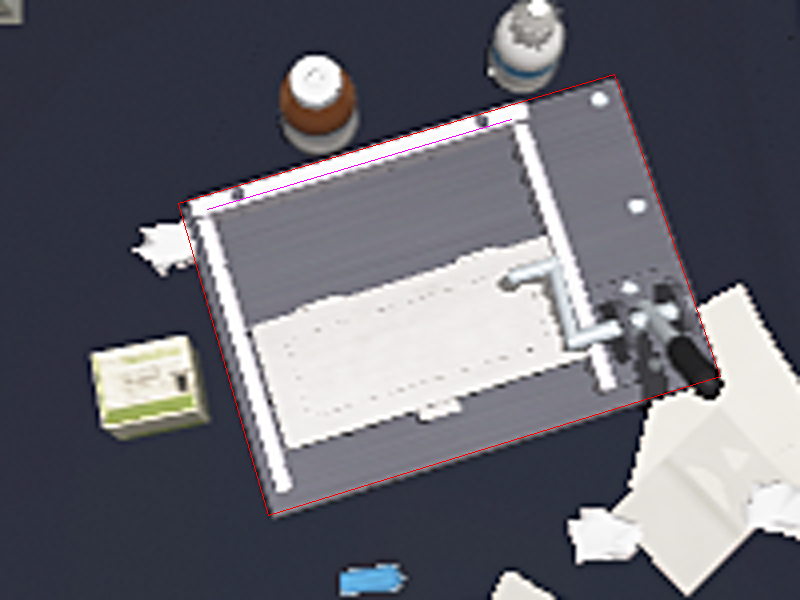

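View pics/top_big.png

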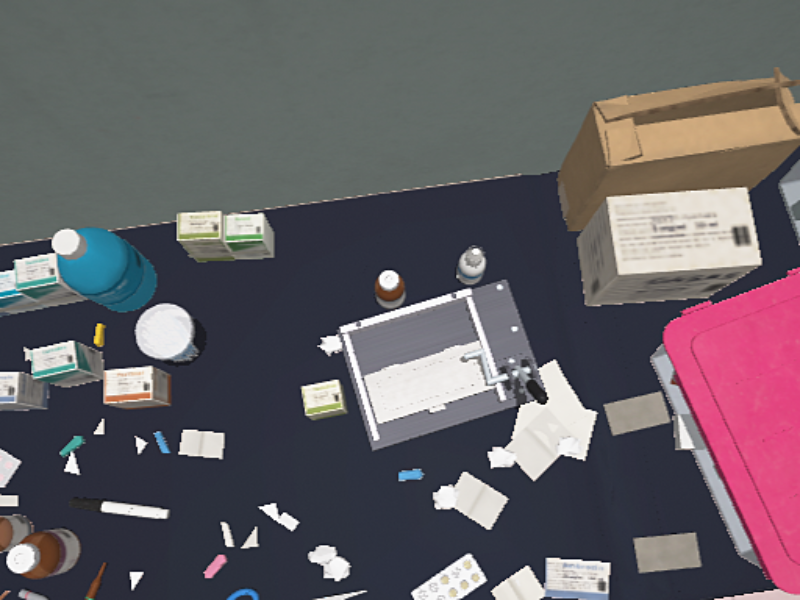

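```bash
python3 -m pendant '[0,0,0,0.058,1, 0,0,0,0.058,1, 0,0,0,0.058,1, 0,0,0,0.058,1, 0,0,0,0.058,1, 0,0,0,0.058,1, 0,0,0,0.014,1, 0,0,0,0,1]'
cat > h.py <<'E'
from cell import env
import numpy as np
from scipy.spatial.transform import Rotation as R
a=np.radians(8.7);o=np.array([556.,267,0]);RD=R.from_euler('z',a)
def to(x,y,z):
    s=env.state();d=R.from_euler('xyz',s['tcp_rot']).inv().apply(RD.apply([x,y,z])+o-s['eef_pos'])
    print('tool mm',d.round(1),'frac',(d/400).round(4), 'dyaw', np.degrees(s['tcp_rot'][2]-a-np.pi/2))
def where():
    s=env.state();print('t',s['t'],'dock',RD.inv().apply(np.array(s['eef_pos'])-o).round(1),'F',RD.inv().apply(s['ft_force']).round(1),'rot',np.round(s['tcp_rot'],3))
E
python3 -c "
from h import *
where();to(-110,0,150)"
```

```text
t: 1.95
eef_pos: [173.2, 600.5, 214.7]
tcp_rot: [3.142, -0.0, 1.724]
ft_force: [0.2, -0.7, -0.0]
opening: 0.216
t 1.95 dock [-328.   387.6  214.7] F [ 0.1 -0.8 -0. ] rot [ 3.142 -0.     1.724]
tool mm [-387.9  217.4   64.7] frac [-0.9698  0.5436  0.1617] dyaw 0.08168965682653194
```

```bash
python3 -m pendant '[-0.097,0.0544,0,0,1, -0.097,0.0544,0,0,1, -0.097,0.0544,0,0,1, -0.097,0.0544,0,0,1, -0.097,0.0544,0,0,1, -0.097,0.0544,0,0,1, -0.097,0.0544,0,0,1, -0.097,0.0544,0,0,1, -0.097,0.0544,0,0,1, -0.097,0.0544,0,0,1]'
python3 - <<'E'
from h import *
import cv2
where();to(-110,0,100);to(-110,0,22)
im=env.read_camera("wrist");cv2.imwrite("pics/w1.png",im[:,:,::-1])
for t in("tin","dock","latch_tip","latch_pivot"):
    print(t,[(np.round(d["xyz"]).tolist(),round(d["confidence"],2)) for d in env.landmark_of(t,"wrist")[:2]])
E
```

```text
t: 3.2
eef_pos: [448.1, 248.9, 214.8]
tcp_rot: [3.141, -0.0, 1.725]
ft_force: [0.5, -0.3, -0.0]
opening: 0.004
t 3.2 dock [-109.4   -1.5  214.8] F [ 0.4 -0.4 -0. ] rot [ 3.141 -0.     1.725]
tool mm [  1.5  -0.7 114.8] frac [ 0.0038 -0.0017  0.287 ] dyaw 0.13168624504432613
tool mm [  1.5  -0.7 192.8] frac [ 0.0037 -0.0018  0.482 ] dyaw 0.13168624504432613
tin [([531.0, 261.0, 13.0], 0.97)]
dock []
latch_tip []
latch_pivot []
```

View pics/w1.png

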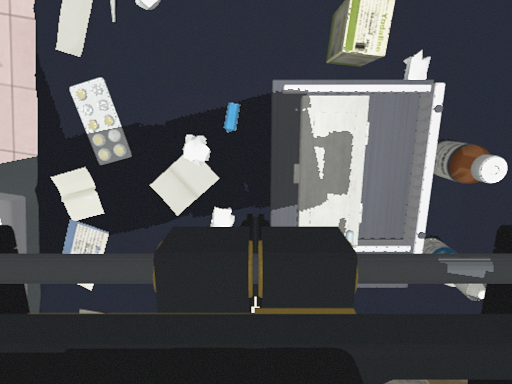

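```bash
python3 -m pendant '[0.0038,-0.0018,0.12,0,1, 0,0,0.12,0,1, 0,0,0.12,0,1, 0,0,0.12,0,1, 0,0,0,0,1]'
python3 - <<'E'
from h import *
import cv2
where()
m=env.camera_model("wrist");T=np.linalg.inv(np.array(m["tool_from_camera"]))
s=env.state();im=env.read_camera("wrist")[:,:,::-1].copy()
Rt=R.from_euler('xyz',s['tcp_rot'])
def P(w):
    q=T[:3,:3]@Rt.inv().apply(w-np.array(s['eef_pos']))+T[:3,3]
    return m["fx"]*q[0]/q[2]+m["cx"],m["fy"]*q[1]/q[2]+m["cy"]
for p in[(-66,0,32),(-66,11,32),(-66,-11,32),(-90,102,14),(-87,87,36),(75,87,44),(0,0,14)]:
    u=P(RD.apply(p)+o);print(p,np.round(u));cv2.circle(im,(int(u[0]),int(u[1])),2,(0,0,255),-1)
cv2.imwrite("pics/w2.png",cv2.resize(im,(800,600)))
im=env.read_camera("top")[:,:,::-1];cv2.imwrite("pics/t2.png",cv2.resize(im[159:309,170:370],(800,600)))
E
```

```text
t: 4.08
eef_pos: [444.3, 251.9, 20.5]
tcp_rot: [-3.136, 0.001, 1.725]
ft_force: [-0.6, 0.7, 0.3]
opening: 0.005
t 4.075 dock [-112.7    1.9   20.5] F [-0.4  0.8  0.3] rot [-3.136e+00  1.000e-03  1.725e+00]
(-66, 0, 32) [341. 244.]
(-66, 11, 32) [343. 225.]
(-66, -11, 32) [340. 263.]
(-90, 102, 14) [299.  46.]
(-87, 87, 36) [310.  72.]
(75, 87, 44) [688.  70.]
(0, 0, 14) [445. 232.]
```

View pics/w2.png

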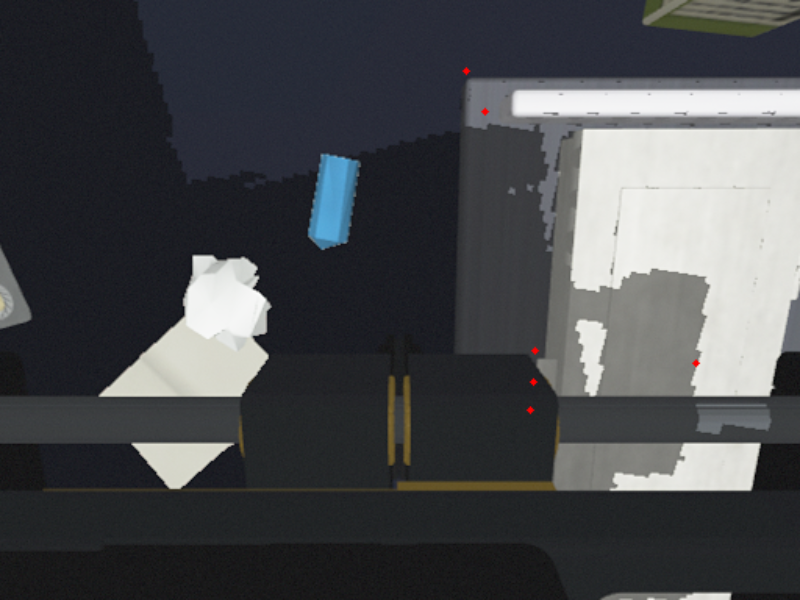

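View pics/t2.png

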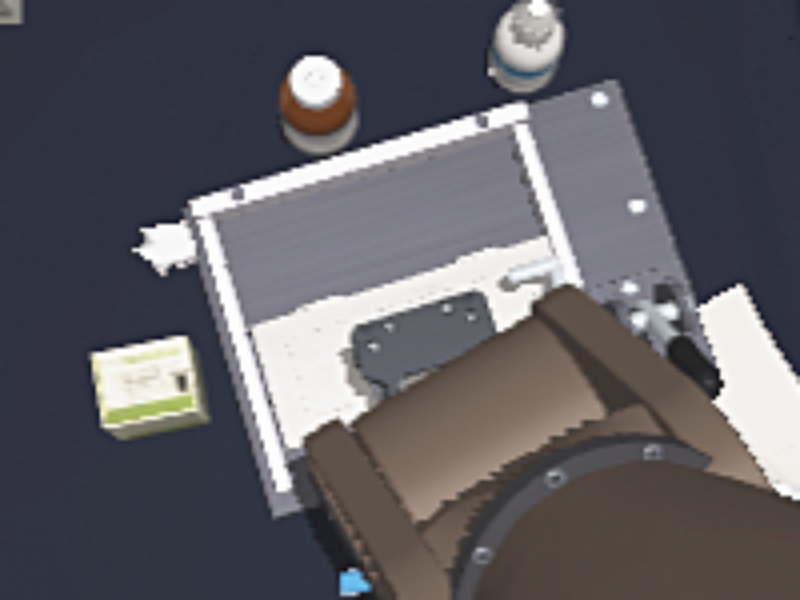

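```bash
python3 -c "
from h import *
where();to(-78,0,22)"
python3 -m pendant '[0,0.02,0,0,1, 0,0.02,0,0,1, 0,0.02,0,0,1, 0,0.02,0,0,1, 0,0.02,0,0,1, 0,0,0,0,1]'
python3 -c "
from h import *
where();to(-15,0,22)"
```

```text
t 4.175 dock [-110.6    2.1   23.6] F [ 0.4  0.6 -0.2] rot [ 3.141 -0.     1.725]
tool mm [-2.2 32.6  1.6] frac [-0.0055  0.0815  0.0041] dyaw 0.12894697874239508
t: 4.92
eef_pos: [486.4, 257.7, 22.5]
tcp_rot: [3.141, -0.0, 1.723]
ft_force: [0.3, 0.5, -0.0]
opening: 0.003
t 4.925 dock [-70.2   1.3  22.5] F [ 0.4  0.5 -0. ] rot [ 3.141 -0.     1.723]
tool mm [-1.4 55.2  0.6] frac [-0.0034  0.138   0.0014] dyaw 0.03986218750462577
```

```bash
python3 -m pendant '[-0.003,0.012,0,0,1, 0,0.012,0,0,1, 0,0.012,0,0,1, 0,0.012,0,0,1, 0,0.012,0,0,1, 0,0.012,0,0,1, 0,0.012,0,0,1, 0,0.012,0,0,1, 0,0,0,0,1]'
python3 - <<'E'
from h import *
import cv2
where();to(-15,0,22)
im=env.read_camera("top")[:,:,::-1];cv2.imwrite("pics/t3.png",cv2.resize(im[159:309,170:370],(800,600)))
E
```

```text
t: 6.05
eef_pos: [524.4, 262.4, 22.6]
tcp_rot: [3.141, -0.0, 1.723]
ft_force: [0.0, -0.6, -0.1]
opening: 0.004
t 6.05 dock [-31.9   0.2  22.6] F [-0.1 -0.6 -0.1] rot [ 3.141 -0.     1.723]
tool mm [-0.2 16.9  0.7] frac [-0.0005  0.0423  0.0016] dyaw 0.04171148937591343
```

View pics/t3.png

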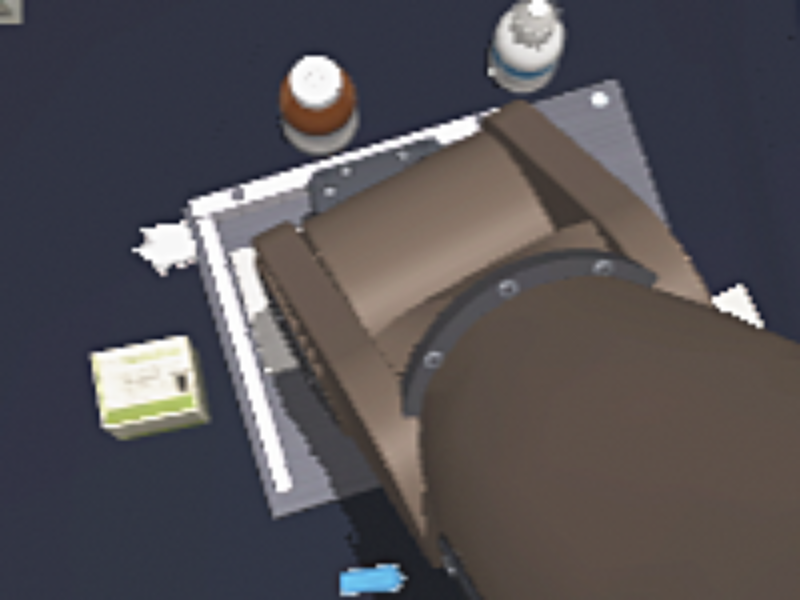

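```bash
python3 -m pendant '[0,0.01,0,0,1, 0,0.01,0,0,1, 0,0.01,0,0,1, 0,0.005,0,0,1, 0,0,0,0,1]'
python3 -c "
from h import *
where()"
python3 -m pendant '[0,0.005,0,0,1, 0,0.005,0,0,1, 0,0,0,0,1]'
python3 -c "
from h import *
where()"
```

```text
t: 6.72
eef_pos: [538.0, 264.5, 22.6]
tcp_rot: [3.141, -0.0, 1.724]
ft_force: [0.9, 0.4, -0.2]
opening: 0.007
t 6.725 dock [-18.1   0.2  22.6] F [ 1.   0.2 -0.2] rot [ 3.141 -0.     1.724]
t: 7.1
eef_pos: [542.0, 265.1, 22.7]
tcp_rot: [3.141, -0.0, 1.724]
ft_force: [-0.0, -0.1, -0.2]
opening: 0.005
t 7.1 dock [-14.1   0.2  22.7] F [-0.1 -0.1 -0.2] rot [ 3.141 -0.     1.724]
```

```bash
for i in 1; do python3 -m pendant '[0,0.005,0,0,1, 0,0.005,0,0,1, 0,0,0,0,1]'; done
python3 -c "
from h import *
where()"

```

```text
t: 7.48
eef_pos: [545.0, 265.4, 22.5]
tcp_rot: [-3.139, 0.0, 1.724]
ft_force: [-4.9, -1.4, 2.6]
opening: 0.007
t 7.475 dock [-11.1   0.1  22.5] F [-5.1 -0.7  2.6] rot [-3.139  0.     1.724]
```

```bash
python3 -m pendant '[0,0.005,0,0,1, 0,0,0,0,1]'
python3 - <<'E'
from h import *
import cv2
where()
im=env.read_camera("top")[:,:,::-1];cv2.imwrite("pics/t4.png",cv2.resize(im[159:309,170:370],(800,600)))
im=env.read_camera("wrist")[:,:,::-1];cv2.imwrite("pics/w4.png",im)
im=env.read_camera("scene")[:,:,::-1];cv2.imwrite("pics/s4.png",cv2.resize(im[180:300,190:350],(800,600)))
E
```

```text
t: 7.72
eef_pos: [545.2, 265.4, 22.4]
tcp_rot: [-3.136, 0.001, 1.724]
ft_force: [-11.8, -2.7, 7.5]
opening: 0.005
t 7.725 dock [-10.9   0.1  22.4] F [-12.1  -0.9   7.5] rot [-3.136e+00  1.000e-03  1.724e+00]
```

View pics/w4.png

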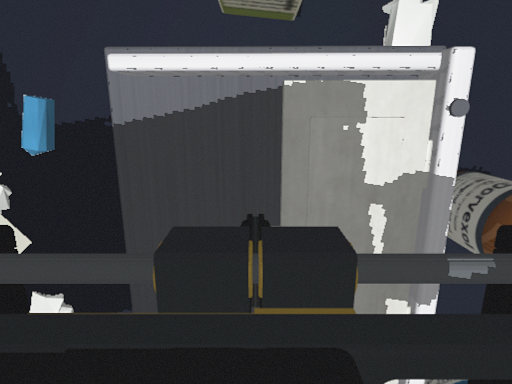

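View pics/s4.png

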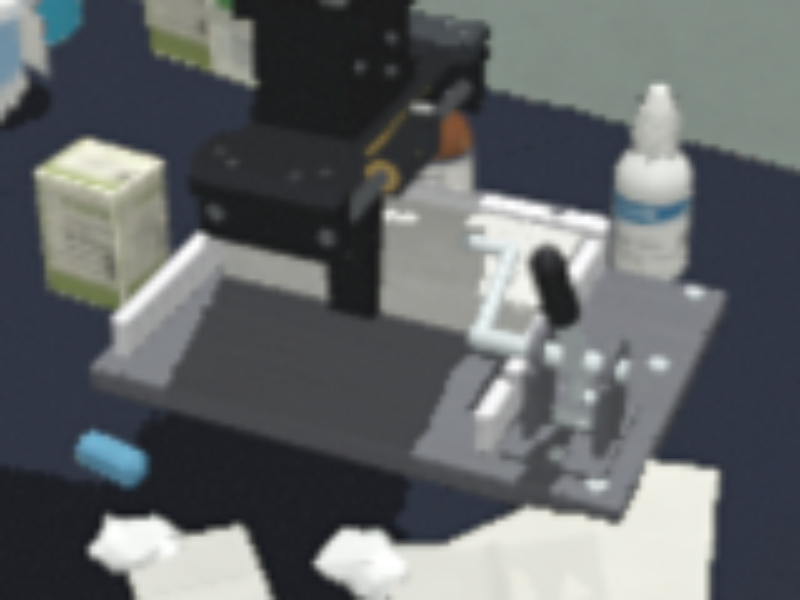

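```bash
python3 -m pendant '[0,-0.01,0,0,1, 0,-0.03,0,0,1, 0,-0.06,0,0,1, 0,-0.06,0,0,1, 0,-0.06,0,0,1, 0,-0.05,-0.06,0,1, 0,-0.05,-0.08,0,1, 0,0,-0.08,0,1, 0,0,0,0,1]'
python3 - <<'E'
from h import *
import cv2
where();to(-140,-122,112)
im=env.read_camera("top")[:,:,::-1];cv2.imwrite("pics/t5.png",cv2.resize(im[159:309,170:370],(800,600)))
for t in("tin","latch_tip","latch_pivot"):
    for d in env.landmark_of(t,"top")[:1]: print(t,np.round(d['xyz']),RD.inv().apply(np.array(d["xyz"])-o).round(1),d["confidence"])
E
```

```text
t: 9.0
eef_pos: [421.7, 246.9, 112.6]
tcp_rot: [3.137, -0.001, 1.724]
ft_force: [0.5, -0.4, 0.4]
opening: 0.003
t 9.0 dock [-135.8    0.4  112.6] F [ 0.4 -0.5  0.4] rot [ 3.137e+00 -1.000e-03  1.724e+00]
tool mm [-122.4   -4.4    0.5] frac [-0.3061 -0.0109  0.0011] dyaw 0.06435964361745834
latch_pivot [526. 137.  50.] [ -49.2 -123.6   49.8] 0.66
```

View pics/t5.png

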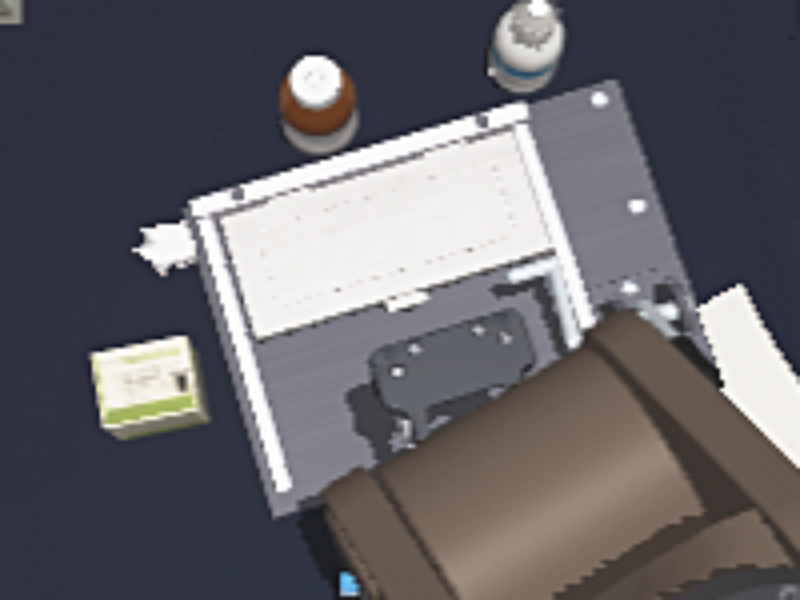

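```bash
python3 -m pendant '[-0.06,-0.006,0,0,1, -0.06,-0.006,0,0,1, -0.06,0,0,0,1, -0.06,0,0,0,1, -0.066,0,0,0,1, 0,0,0,0,1]'
python3 - <<'E'
from h import *
import cv2
where();to(-60,-122,112)
im=env.read_camera("scene")[:,:,::-1];cv2.imwrite("pics/s6.png",cv2.resize(im[170:290,190:350],(800,600)))
for t in("tin","latch_tip","latch_pivot"):
    for d in env.landmark_of(t,"scene")[:1]: print(t,np.round(d['xyz']),RD.inv().apply(np.array(d["xyz"])-o).round(1),d["confidence"])
E
```

```text
t: 9.95
eef_pos: [435.0, 123.7, 109.8]
tcp_rot: [-3.14, -0.0, 1.721]
ft_force: [0.1, -0.2, -0.0]
opening: 0.008
t 9.95 dock [-141.3 -123.3  109.8] F [ 0.1 -0.2 -0. ] rot [-3.14  -0.     1.721]
tool mm [ 1.4 81.3 -2.3] frac [ 0.0036  0.2032 -0.0058] dyaw -0.08175384896549275
tin [592. 273.  14.] [36.2  0.6 14.5] 0.96
latch_tip [479. 128. 125.] [ -97.  -126.   124.9] 0.49
latch_pivot [528. 139.  51.] [ -47.4 -122.6   51.3] 0.96
```

View pics/s6.png

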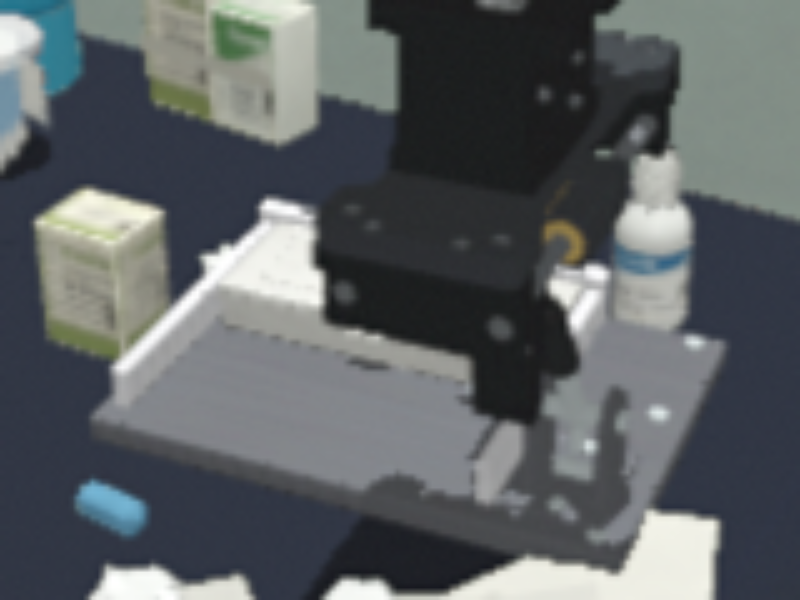

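```bash
python3 -m pendant '[0,0.02,0,0,1, 0,0.02,0,0,1, 0,0.02,0,0,1, 0,0.02,0,0,1, 0,0.02,0,0,1, 0,0.02,0,0,1, 0,0.02,0,0,1]'
python3 - <<'E'
from h import *
where()
E
python3 -m pendant '[0,0.02,0,0,1, 0,0.02,0,0,1, 0,0.02,0,0,1, 0,0.02,0,0,1, 0,0,0,0,1]'
python3 - <<'E'
from h import *
import cv2
where()
im=env.read_camera("scene")[:,:,::-1];cv2.imwrite("pics/s7.png",cv2.resize(im[170:290,190:350],(800,600)))
for t in("tin","latch_tip","latch_pivot"):
    for d in env.landmark_of(t,"scene")[:1]: print(t,np.round(d['xyz']),RD.inv().apply(np.array(d["xyz"])-o).round(1),d["confidence"])
E
```

```text
t: 11.02
eef_pos: [490.8, 133.4, 110.6]
tcp_rot: [-3.141, -0.0, 1.724]
ft_force: [-2.7, -1.3, 1.6]
opening: 0.004
t 11.025 dock [ -84.7 -122.2  110.6] F [-2.9 -0.9  1.6] rot [-3.141 -0.     1.724]
t: 11.65
eef_pos: [522.6, 138.2, 110.5]
tcp_rot: [3.141, -0.0, 1.724]
ft_force: [-0.1, 0.1, -0.2]
opening: 0.005
t 11.65 dock [ -52.5 -122.2  110.5] F [-0.1  0.1 -0.2] rot [ 3.141 -0.     1.724]
tin [591. 274.  12.] [35.6  1.6 11.9] 0.92
latch_tip [591. 275.  15.] [35.4  2.9 15.2] 0.66
latch_pivot [530. 137.  53.] [ -45.1 -124.2   52.8] 0.89
```

View pics/s7.png

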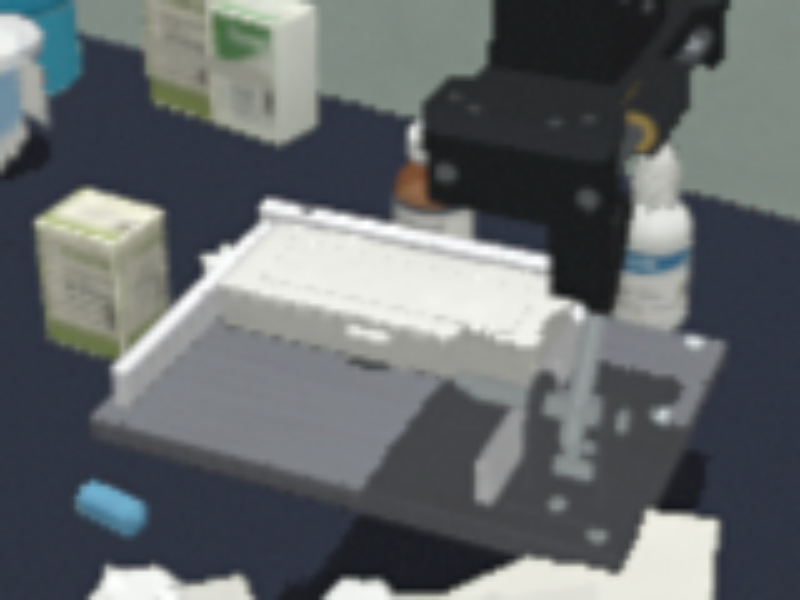

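```bash
python3 -m pendant '[0,-0.03,0,0,1, 0,-0.06,0,0,1, 0,-0.06,0,0,1, 0,-0.06,-0.06,0,1, 0,-0.06,-0.1,0,1, 0,0,-0.1,0,1, 0.1,0,-0.1,0,1, 0.12,0,0,0,1, 0.12,0,0,0,1, 0,0,0,0,1]'
python3 - <<'E'
from h import *
import cv2
where()
im=env.read_camera("scene")[:,:,::-1];cv2.imwrite("pics/s8.png",cv2.resize(im[170:290,190:350],(800,600)))
im=env.read_camera("top")[:,:,::-1];cv2.imwrite("pics/t8.png",cv2.resize(im[159:309,170:370],(800,600)))
for c in("scene","top"):
  for t in("tin","latch_tip","latch_pivot","carton","amber_vial","dropper"):
    for d in env.landmark_of(t,c)[:1]: print(c,t,np.round(d['xyz']),RD.inv().apply(np.array(d["xyz"])-o).round(1),d["confidence"])
E
```

```text
t: 13.1
eef_pos: [393.2, 257.9, 254.5]
tcp_rot: [-3.141, -0.0, 1.727]
ft_force: [-0.1, -0.6, -0.1]
opening: 0.005
t 13.1 dock [-162.3   15.7  254.5] F [-0.2 -0.6 -0.1] rot [-3.141 -0.     1.727]
scene tin [592. 273.  15.] [36.6  0.4 14.6] 0.92
scene latch_tip [568. 147. 127.] [  -6.3 -120.6  126.9] 0.64
scene latch_pivot [530. 404.   4.] [ -5.2 139.1   3.5] 0.71
scene carton [532. 406.   0.] [ -3.2 140.9   0. ] 0.71
scene amber_vial [670. 300.   4.] [117.2  15.3   4.4] 0.64
scene dropper [687. 177.   1.] [ 115.5 -109.1    1.4] 0.72
top tin [593. 271.  16.] [36.8 -1.5 16.5] 0.67
top latch_tip [569. 144. 126.] [  -6.  -123.2  126.1] 0.67
top latch_pivot [528. 136.  49.] [ -47.6 -125.    49.1] 0.67
top carton [530. 406.   6.] [ -4.4 141.8   6. ] 0.71
top amber_vial [669. 294.   5.] [116.    9.2   4.7] 0.93
top dropper [686. 177.   2.] [ 114.5 -108.8    1.9] 0.61
```

View pics/s8.png

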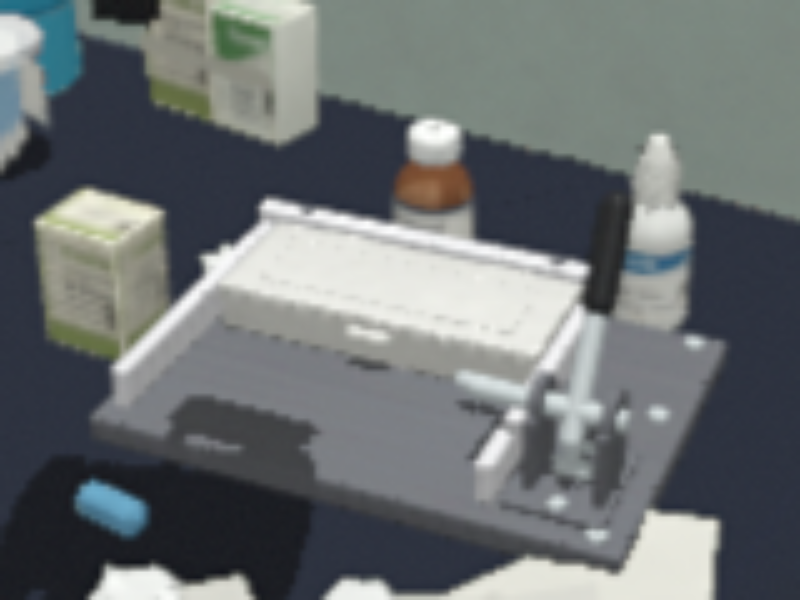

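View pics/t8.png

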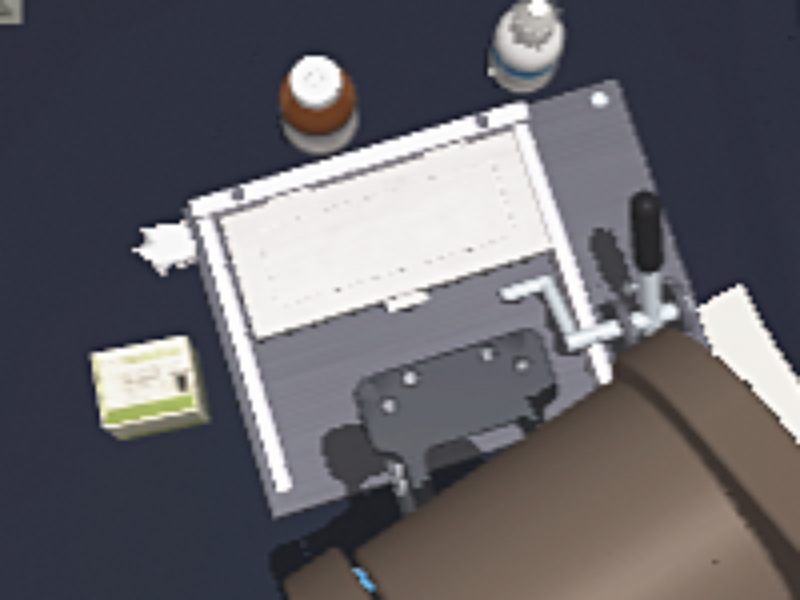

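Tip now reads at dock x ≈ -6, z ≈ 126 (locked would be -5, 128), the tin at x ≈ 36.6, the catch is down in front of the tin, bystanders unmoved and the robot is clear.

```bash
python3 -c "
from cell import env
print(env.job_done())"
```

```text
the job is handed in; nothing more can be done
None
```

The tin is home against the back stop and the latch lever is locked. I handed the job in at about 13 s of the 42 s allowed. No verdict is reported, so this rests on my own checks.

**What I did:** I pushed the tin along the dock floor with the closed fingers on its tongue. It met the stop at about 12 N while the lever was still open. I then backed off, went round to the front of the handle and pushed it past upright. It snapped over, and I moved the arm clear.

**Last checks:**

| Item | Measured | Expected |
|---|---|---|
| Tin, dock x | about 36.7 mm | 36 mm |
| Tin, dock z | about 15 mm | 14 mm |
| Handle tip (dock x, z) | about (-6, 126) mm | (-5, 128) mm when locked |
| Carton, vial, dropper | within about 6 mm of their first readings | under 25 mm |
| Force on the tool | about 0.6 N, sensor noise | 0 N |

The pictures show the catch down in front of the tin and all three bystanders standing.

**Checks that disagreed:**
- **Lever tip:** one reading, taken while the gripper hid the handle, landed on the tin.
- **Latch pivot:** the last scene-camera reading landed on the carton. I ignored both because the other views and the pictures contradicted them.
- **Stop contact:** the tin met the stop about 4 mm later than I had worked out. I had probably assumed too thick a finger.

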